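# Light-gap check of a phone frame on the indexing stage

### The job

Set up the light-gap check: by its red post, turn the round stage counter-clockwise fully to its stop (post at the green tab). Then lay the straightedge flat on the stage, roughly centred and flush along the phone's long edge on the side away from the red post, and after that switch on the bar light by pushing the controller's toggle fully over to its other side. Leave the lens and the wooden block where they stand, and finish with the straightedge released, still flush, and the stage still at its stop.

Things in the scene. Friction and masses are not known exactly. Their poses are not given: they have to be found in the camera images.
- stage (a joint): angle (rad) of the round stage about its vertical axis: 0 at the loading stop (red post at the grey tab), grows counter-clockwise seen from above to 1.571 at the inspection stop (red post at the green tab), where it halts hard. Dry friction (0.3 N m) holds it where it is left.
- stage_base: fixed black round base under the stage; origin at its underside centre, on the bench, and on the stage's axis. The base's +x points at its green tab and -y at its grey tab (tabs reach 158 mm from the axis). The stage is an aluminium disc 260 mm across whose top is 40 mm above the bench.
- post (a point): the red round turning post on the stage: 20 mm diameter, from 40 to 92 mm above the bench, 110 mm from the stage's axis, on the base's -y side when the stage is at 0. This point is on the post's axis, 70 mm above the bench.
- phone (a point): black phone 148 x 72 x 9 mm (x, y, z), fixed flat on the stage, centred on its axis; origin at its underside centre, on the stage top (40 mm above the bench). Its x is along the long edges; its -y side faces the red post; the straightedge goes against the long edge on its +y side (36 mm from the origin). Turns with the stage.
- straightedge: loose steel straightedge: bar 180 x 36 x 12 mm (x, y, z) with a blue grip rib 90 mm long (x), 14 mm thick (y), on its middle, from 12 to 46 mm above the underside; origin at the underside centre; about 0.4 kg. Either long edge may go against the phone; when flush, its origin is 54 mm from the phone's along the phone's +y. Starts flat on the bench.
- controller: fixed black bar-light controller box, 130 x 100 x 55 mm (x, y, z), origin at its underside centre on the bench; carries the toggle on top. Its +x points roughly away from the robot.
- toggle (a joint): angle (rad) of the toggle lever on the controller: 0 (off) it leans 0.5 rad to the controller's -x, 1.0 (fully on) it leans 0.5 rad to +x. Stiff enough to stay where it is left; about 1 N at the ball moves it.
- toggle_tip (a point): centre of the red ball (26 mm diameter) at the end of the toggle lever, 80 mm from its pivot; the pivot is a level axis along the controller's y, above its origin, 77 mm above the bench, in a block 70 x 50 mm. Ball centre is about 147 mm above the bench at either end of the swing.
- lens: bystander: loose black camera lens with a blue ring, 48 mm diameter, 75 mm tall, standing; origin at its underside centre.
- wood_block: bystander: loose dark wooden block 40 x 50 x 70 mm, standing; origin at its underside centre.
Things that resemble listed ones, but are neither listed nor needed, are in the scene too. What is shaped like the controller but yellow is not meant.

How it is judged:
On the way, in this order (a step that is already met when the one before it is completed fails the run):
1. the stage is turned onto its inspection stop (value of joint stage above 1.52 rad), for 0.2 s.
2. with the stage at its stop, the straightedge lies flush along the phone's edge (value of joint stage above 1.52 rad and y of straightedge in the frame of phone between 0.052 and 0.056 m and x of straightedge in the frame of phone between -0.03 and 0.03 m and z of straightedge in the frame of phone between -0.003 and 0.003 m and angle between the x axis of straightedge and the x axis of phone, either way round below 0.02 rad and angle between straightedge's own z axis and vertical below 0.03 rad and linear speed of straightedge below 0.02 m/s), for 0.2 s.
3. the toggle is pushed over (value of joint toggle above 0.85 rad), for 0.2 s.
At the end, for the whole second after the job is handed in: Stage within 0.05 rad of its inspection stop; straightedge at rest flat on it, on the phone's +y side, parallel to the long edge within 0.02 rad, within 2 mm of touching it, centred within 30 mm; toggle beyond 0.85 of its 1.0 rad swing (all of step 2 and value of joint toggle above 0.85 rad).
It fails at once if the lens is shifted by more than 30 mm (distance of lens from where it was at the start of the episode above 0.03 m).
It fails at once if the wooden block is shifted by more than 30 mm (distance of wood_block from where it was at the start of the episode above 0.03 m).
It also fails if it takes over 72 s, if anything falls off the work surface, if the arm or the gripper's body presses on something with over 40 N, if the wrist force passes 120 N, or if a joint passes its speed limit or range.

### The arm

A 6-joint arm with a two-finger parallel gripper is mounted at the origin on the work surface. World frame = base frame: x ahead of the robot, y to its left, z up, the work surface at z = 0. Lengths are in m, angles in rad, forces in N, time in s.
With the tool pointing down it reaches from about 0.25 to 0.725 m from the base axis. Payload 4 kg.
Tool frame: the origin (TCP) lies midway between the tips of the shut fingers; the grasp point (between the pads) lies 19 mm behind it (bot.grip_depth is the distance from the TCP to the grasp point, in m); z points along the fingers, y is the line along which they close (so a half turn about z gives the same grasp; the last joint's range is limited). The gripper opens to 85 mm and grips with 20 to 120 N. Pads are 22 mm wide; open, the fingers measure 114 mm over their backs; the gripper's body (76 mm by 85 mm) begins 54 mm behind the grasp point. The pads swing forward as they close: fully open they stand 13 mm farther back than shut.
Start: joints at [-1.225, 0.241, 0.005, 1.335, 0, 1.571], TCP at [0.169, -0.47, 0.231] pointing down, gripper open.
Joint ranges: [-2.72, 2.72], [-1.05, 1.87], [-1.09, 1.28], [-1.99, 2.15], [-1.42, 1.44], [-3.14, 3.14]. Speed limits (rad/s): [2.79, 2.79, 3.14, 3.14, 3.14, 3.14].

### API

Orientations are given as a unit quaternion [x, y, z, w].
In Python, from workcell import bot gives the robot as it stands.
- The arm moves only by the shell command python3 -m creep 'ROWS'. ROWS is JSON, one flat list of numbers, 5 for each row, row after row: the shift along the world's x, y, z in m, then the turn about the world's z in rad, then the finger opening in m, from 0 to 0.0854. In form: [x, y, z, twist, claw, x, y, z, twist, claw, ...]. A call has 1 to 10 rows; each row is the pose to reach, as a shift and turn from the pose commanded when the call began; what a row does not reach only later rows make up. A row lasts 1/12 s, in which the tool goes at most 41.7 mm and 7.16 degrees, less where a joint would pass 70% of its speed; a pose out of reach is approached as far as the arm can. A call with a gripper value outside its range is refused whole. The fingers move at their own pace and stop on an object; the grip force is fixed at half the most. Time passes only in rows, so rows that repeat a pose let the fingers close. It gives the time, the measured TCP pose, the force, the opening and the grip force at its end, in the units of the state.
- bot.get_obs(): the state, without advancing time (a new reading comes with each control period).
- bot.camera(name): name is "scene" or "top"; returns a dict with "pixels" (400x640x3 uint8, red, green, blue), "camera_matrix" (3x3 intrinsics, pixels), "extrinsics" (4x4, takes a point from world to camera coordinates). Camera axes: x right, y down, z forward; pixel columns grow to the right and rows downward; lengths in m; the calibration is good to about 2 mm. A picture is of the moment at which its call begins. There is no depth.
- bot.job_done(): hands the job in; it is judged then, once.
Trained networks look in the newest picture that a camera, given by its name, has taken for a name from the list of things; names that differ only in an ending like _2 or _b are one class to them, and where a whole thing is asked for, a point or a joint stands for the part that bears it (a point fixed in the world has none). Each returns a list of dicts, best first, with "score" (0 to 1); they miss things now and then, are a little off and sometimes report something else, mostly with a low value. They report only what shows in the picture. A call takes as long as a camera call. They do not tell look-alikes from the thing itself.
- bot.look_for(camera, thing): "centre" ([column, row] as shares, 0 to 1, of the picture: columns of its width, rows of its height, amid what is visible of it).
- bot.place_of(camera, thing): "centre" ([column, row] as shares, 0 to 1, of the picture: columns of its width, rows of its height: a listed point, or the origin of a listed thing).
The state is a dict: "clock": time; "joint_pos": joint angles; "joint_vel": joint speeds; "tau": joint torques, N m; "eef_pos": TCP position; "tool_rot": TCP orientation; "ft_force": force on the tool from outside, world axes, zero at the start; "ft_torque": the same for the moment, N m; "grip_width": finger opening in m; "grasp_force": force on a finger pad.
Only numpy, scipy, OpenCV 4.12 (cv2) and the standard library are available. Lean on these libraries where they do the work, as an engineer would, in place of code of your own. Each camera call takes 0.05 s, during which the arm holds its last target. There are 200 camera calls.

## Working session

There is one attempt and no reset: what is moved stays moved. The work goes in short steps, Python scripts to look and compute and a shell command to move; the robot and the scene stay as the last step left them, time stands still between calls to the robot, and variables do not carry over. Pictures are saved under pics/ and viewed, at most 10 in all, crops included, and the job is handed in when it is done.

```bash
mkdir -p pics
cat > h.py <<'E'
import numpy as np,cv2
from workcell import bot
def cam(n,save=None):
    c=bot.camera(n)
    if save: cv2.imwrite('pics/'+save,c['pixels'][:,:,::-1])
    return c
def ray(c,px,z):
    K=np.array(c['camera_matrix']);E=np.array(c['extrinsics']);R=E[:3,:3];t=E[:3,3]
    o=-R.T@t; d=R.T@np.linalg.inv(K)@np.array([px[0],px[1],1.])
    return (o+d*(z-o[2])/d[2])
def proj(c,p):
    K=np.array(c['camera_matrix']);E=np.array(c['extrinsics'])
    q=K@(E[:3,:3]@np.array(p)+E[:3,3]);return q[:2]/q[2]
def px(r): return np.array(r['centre'])*[640,400]
E
python3 - <<'E'
from h import *
np.set_printoptions(precision=3,suppress=True)
Z=dict(stage_base=0,post=.07,phone=.04,straightedge=0,controller=0,toggle_tip=.147,lens=0,wood_block=0)
for n in ('top','scene'):
    c=cam(n,n+'0.png')
    E=np.array(c['extrinsics']);print(n,-E[:3,:3].T@E[:3,3])
    for k,z in Z.items():
        for r in bot.place_of(n,k)[:3]: print(k,round(r['score'],2),px(r),ray(c,px(r),z)[:2])
E
```

```text
top [0.342 0.025 1.142]
stage_base 0.58 [325.12 172.4 ] [0.56  0.013]
post 0.86 [366.016 168.   ] [ 0.555 -0.094]
phone 0.76 [329.024 170.32 ] [0.558 0.002]
straightedge 0.7 [217.728 198.92 ] [0.495 0.311]
controller 0.83 [423.296 282.68 ] [ 0.253 -0.241]
controller 0.79 [442.88 207.28] [ 0.454 -0.307]
toggle_tip 0.73 [444.224 303.8  ] [ 0.215 -0.252]
toggle_tip 0.49 [462.784 216.92 ] [ 0.415 -0.31 ]
wood_block 0.87 [427.584 126.48 ] [ 0.683 -0.279]
scene [ 0.956 -0.184  0.925]
stage_base 0.66 [325.376 238.4  ] [0.555 0.019]
post 0.63 [277.504 244.72 ] [ 0.555 -0.103]
phone 0.75 [323.584 229.2  ] [0.549 0.016]
straightedge 0.79 [418.304 180.32 ] [0.5   0.324]
controller 0.97 [185.408 255.   ] [ 0.456 -0.312]
controller 0.73 [192.128 182.08 ] [ 0.253 -0.241]
toggle_tip 0.66 [321.728 229.08 ] [ 0.596 -0.011]
toggle_tip 0.57 [165.824 209.68 ] [ 0.413 -0.303]
toggle_tip 0.47 [174.4 132.8] [ 0.203 -0.234]
lens 0.91 [450.496 253.92 ] [0.719 0.28 ]
wood_block 0.74 [231.488 336.8  ] [ 0.687 -0.268]
```

View pics/top0.png

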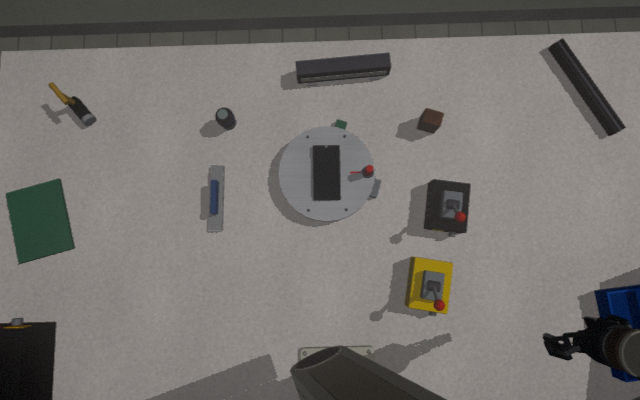

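View pics/scene0.png

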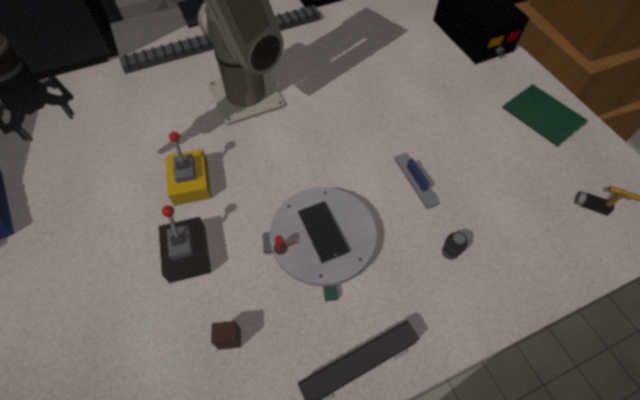

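Top view (up = +x, left = +y): stage centred at ~(326,173), red post (368,171), grey tab (375,188), green tab (341,125). The straightedge with its blue rib is at (215,198), the black controller at (447,207) with its ball at (461,216). The yellow look-alike is at (430,286), the lens at (226,118) and the block at (430,120). The scene view agrees. Next I refine by colour.

```bash
cat > ref.py <<'E'
from h import *
from scipy.spatial.transform import Rotation as R
np.set_printoptions(precision=4,suppress=True)
def blobs(c,h0,h1,s=90,v=40,roi=None,mn=15):
    hsv=cv2.cvtColor(c['pixels'],cv2.COLOR_RGB2HSV)
    H=hsv[...,0].astype(int)
    m=((H>=h0)&(H<=h1) if h0<=h1 else (H>=h0)|(H<=h1))&(hsv[...,1]>s)&(hsv[...,2]>v)
    m=m.astype(np.uint8)
    if roi: q=np.zeros_like(m);q[roi[1]:roi[3],roi[0]:roi[2]]=1;m*=q
    n,l,st,ce=cv2.connectedComponentsWithStats(m)
    return [(ce[i],st[i],np.argwhere(l==i)[:,::-1]) for i in range(1,n) if st[i,4]>=mn]
def rect(c,pts,z):
    w=np.array([ray(c,p,z)[:2] for p in pts]);(x,y),(a,b),t=cv2.minAreaRect((w*1000).astype(np.float32))
    if a<b: a,b,t=b,a,t+90
    return x,y,a,b,t
def tool():
    o=bot.get_obs();y=R.from_quat(o['tool_rot']).as_matrix()[:,1]
    print('t',o['clock'],'tcp',np.array(o['eef_pos']),'y-axis deg',np.degrees(np.arctan2(y[1],y[0])),'q6',o['joint_pos'][5],'w',o['grip_width'],'F',np.array(o['ft_force']))
E
python3 - <<'E'
from ref import *
tool()
for n in('top','scene'):
    c=cam(n)
    print(n)
    for ce,st,p in blobs(c,170,8,120,60):print(' red',ce,st, ray(c,ce,.07)[:2],'z.147',ray(c,ce,.147)[:2])
    for ce,st,p in blobs(c,100,128,90,40): print(' blue',ce,st[4],rect(c,p,.046),rect(c,p,.03))
    for ce,st,p in blobs(c,65,95,80,30,mn=8): print(' green',ce,st[4],ray(c,ce,.01)[:2],ray(c,ce,.02)[:2])
    for th in range(3):
        pass
c=cam('top');cv2.imwrite('pics/z1.png',cv2.resize(c['pixels'][90:250,190:490,::-1],None,fx=2.6,fy=2.6,interpolation=cv2.INTER_CUBIC))
E
```

```text
t 0.9 tcp [ 0.1695 -0.4704  0.2313] y-axis deg -70.18605637028719 q6 1.570766092995846 w 0.08510447518348445 F [ 0.1322  0.7289 -0.014 ]
top
 red [369.093  168.2791] [366 165   7   8  43] [ 0.5545 -0.1015] z.147 [ 0.5393 -0.0924]
 red [460.2706 216.5059] [455 212  11  10  85] [ 0.4219 -0.3292] z.147 [ 0.4162 -0.3038]
 red [438.7765 304.6   ] [434 300  11  11  85] [ 0.2036 -0.26  ] z.147 [ 0.2135 -0.2395]
 blue [213.0131 196.3399] 153 (497.08294677734375, 311.98919677734375, 85.7858657836914, 10.655911445617676, 0.26597413420677185) (499.3451232910156, 316.1775817871094, 87.03865051269531, 10.811516761779785, 0.26597222685813904)
 blue [620.5645 301.4681] 767 (180.5698699951172, -726.9517211914062, 115.6415023803711, 100.89039611816406, 95.68671703338623) (178.20982360839844, -737.935546875, 117.33024597167969, 102.3637466430664, 95.68671703338623)
 blue [628.3538 377.6615] 65 (8.119690895080566, -726.7626342773438, 43.07474899291992, 20.329833984375, 57.84503173828125) (3.241238594055176, -737.7437133789062, 43.703765869140625, 20.626752853393555, 57.84499740600586)
 green [ 38.6399 
[... 284 characters left out ...]
0.3132] z.147 [ 0.4166 -0.3016]
 red [278.8641 243.0874] [275 236   9  15 103] [ 0.5528 -0.0991] z.147 [ 0.5891 -0.1067]
 blue [417.7095 173.9667] 210 (504.338134765625, 306.7960510253906, 93.74830627441406, 22.776412963867188, 178.7566909790039) (496.12408447265625, 315.71954345703125, 95.4538345336914, 23.190793991088867, 178.7567901611328)
 blue [  3.7365 228.4797] 148 (227.64633178710938, -682.1930541992188, 63.49598693847656, 24.300914764404297, 178.34739685058594) (214.3983612060547, -691.2619018554688, 64.6511459350586, 24.743009567260742, 178.347412109375)
 green [544.8688 114.3431] 2317 [0.4558 0.7945] [0.4613 0.7838]
 green [330.2632 292.5   ] 38 [ 0.6888 -0.0308] [ 0.6917 -0.0325]
```

View pics/z1.png

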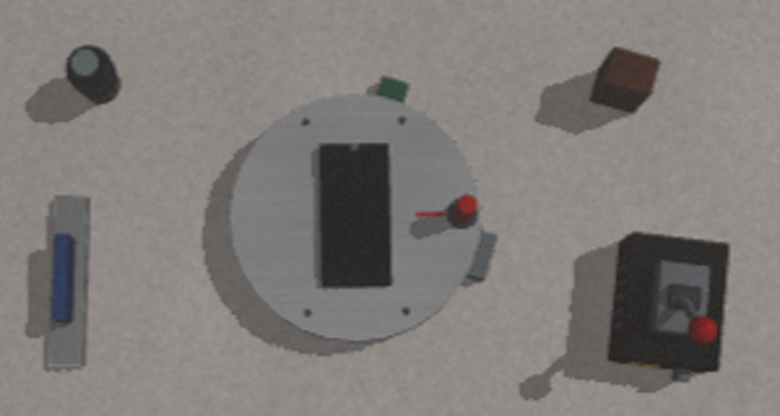

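The zoom shows the disc centred at zoom (354,218), the phone at (355,215), the green tab at (393,89), the grey tab at (483,256), and a post whose red cap sits at (464,205). The bar is tilted about -2°.

Run:
```python
from ref import *
c=cam('top')
f=lambda x,y,z:ray(c,(190+x/2.6-.3,90+y/2.6-.3),z)[:2]
C=f(354.5,218,.04);print('disc',C,'phone',f(355.5,215,.049))
for z in(.02,.03,.04):print('green',z,f(393,89,z),np.degrees(np.arctan2(*(f(393,89,z)-C)[::-1])),'grey',f(483,256,z),np.degrees(np.arctan2(*(f(483,256,z)-C)[::-1])))
print('post',f(467,205,.092),ray(c,(369.1,168.3),.092)[:2])
# straightedge bar corners at z=.012
for p in((53,197),(90,197),(45,369),(85,369)):print(f(*p,.012))
for p in((53,234),(75,234),(52,321),(72,321)):print('rib',f(*p,.046))
s=cam('scene')
for n,q in(('post',(.553,-.1,.092)),('c',(*C,.04))):print(n,proj(s,q))
cv2.imwrite('pics/z2.png',cv2.resize(s['pixels'][140:320,230:460,::-1],None,fx=3.2,fy=3.2,interpolation=cv2.INTER_CUBIC))
```

```text
disc [0.5495 0.0107] phone [0.5509 0.0097]
green 0.02 [ 0.6916 -0.0348] -17.739570588613105 grey [ 0.5091 -0.1223] -106.92002356884396
green 0.03 [ 0.6885 -0.0343] -17.912216033820478 grey [ 0.5076 -0.1209] -107.66940420356839
green 0.04 [ 0.6854 -0.0337] -18.092422359741043 grey [ 0.5061 -0.1196] -108.42752435337925
post [ 0.5494 -0.0994] [ 0.5501 -0.0989]
[0.5869 0.3294]
[0.5858 0.29  ]
[0.405  0.3366]
[0.4038 0.2949]
rib [0.5409 0.32  ]
rib [0.5403 0.2974]
rib [0.4515 0.3204]
rib [0.4509 0.3001]
post [277.7356 239.1331]
c [321.6527 230.3588]
```

View pics/z2.png

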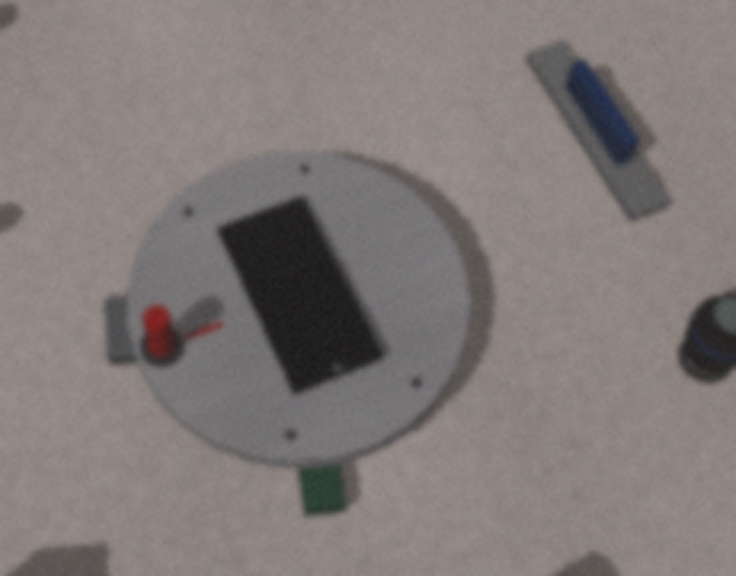

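The post is at (0.550,-0.0995), 110 mm from the axis C=(0.550,0.0105). It has to travel about 72.5° to the green tab at -17.5°. First I move above the post.

```bash
python3 -m creep '[0.38,0.371,0,0,0.085,0.38,0.371,0,0,0.085,0.38,0.371,0,0,0.085,0.38,0.371,0,0,0.085,0.38,0.371,0,0,0.085,0.38,0.371,0,0,0.085,0.38,0.371,0,0,0.085,0.38,0.371,0,0,0.085,0.38,0.371,0,0,0.085,0.38,0.371,0,0,0.085]'; python3 -m creep '[0.38,0.371,0,0,0.085,0.38,0.371,0,0,0.085,0.38,0.371,0,0,0.085,0.38,0.371,0,0,0.085,0.38,0.371,0,0,0.085,0.38,0.371,0,0,0.085,0.38,0.371,0,0,0.085]'; python3 -c "from ref import *;tool()"
```

```text
clock: 1.98
eef_pos: [0.4688, -0.1776, 0.2315]
tool_rot: [0.985, 0.172, 0.0, 0.0]
ft_force: [0.8, -1.2, 0.0]
grip_width: 0.0849
grasp_force: 0.0
clock: 2.57
eef_pos: [0.6774, 0.0262, 0.2312]
tool_rot: [0.985, 0.172, 0.0, 0.0]
ft_force: [1.4, -0.4, 0.5]
grip_width: 0.0847
grasp_force: 0.0
t 2.5667 tcp [0.6774 0.0262 0.2312] y-axis deg -70.17096630633979 q6 2.834186304875961 w 0.08470399124499459 F [ 1.3677 -0.3936  0.4652]
```

The second call's shift started from the new pose, so I overshot, harmlessly, at height. Coming back over the post.

```bash
python3 -m creep '[-0.127,-0.126,0,0,0.06,-0.127,-0.126,0,0,0.06,-0.127,-0.126,0,0,0.06,-0.127,-0.126,0,0,0.06,-0.127,-0.126,0,0,0.06,-0.127,-0.126,0,0,0.06,-0.127,-0.126,-0.06,0,0.06,-0.127,-0.126,-0.09,0,0.06,-0.127,-0.126,-0.09,0,0.06,-0.127,-0.126,-0.09,0,0.06]'
python3 - <<'E'
from ref import *
tool(); 
c=cam('top')
for ce,st,p in blobs(c,170,8,120,60,roi=(280,100,420,240)):print(' red',ce,st[4], ray(c,ce,.092)[:2])
s=cam('scene')
for ce,st,p in blobs(s,170,8,120,60,roi=(220,160,400,300)):print(' red',ce,st[4])
cv2.imwrite('pics/z3.png',cv2.resize(s['pixels'][140:320,200:430,::-1],None,fx=3.2,fy=3.2,interpolation=cv2.INTER_CUBIC))
E
```

```text
clock: 3.4
eef_pos: [0.5473, -0.1004, 0.1383]
tool_rot: [0.985, 0.172, -0.003, -0.001]
ft_force: [-0.2, 0.4, 0.3]
grip_width: 0.0599
grasp_force: 0.0
t 3.4 tcp [ 0.5473 -0.1004  0.1383] y-axis deg -70.13451945447487 q6 2.613315644108586 w 0.05993726990482909 F [-0.2329  0.4424  0.2688]
 red [278.8476 243.2   ] 105
```

View pics/z3.png

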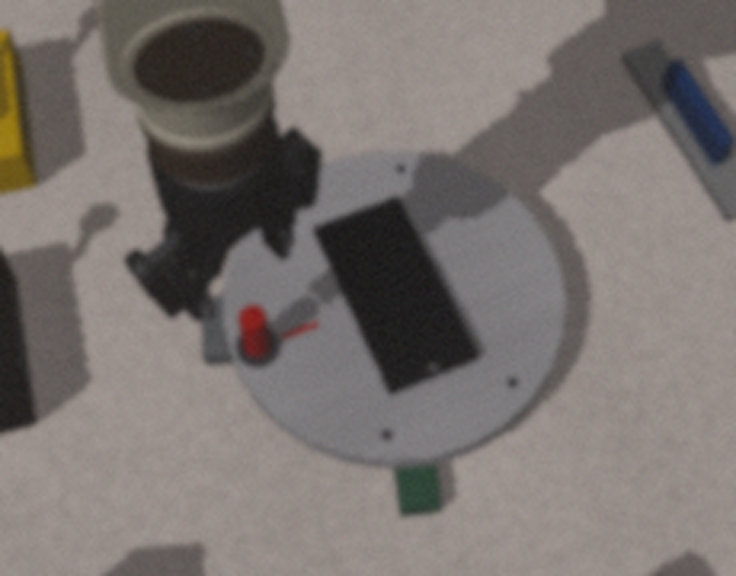

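The fingers straddle the line of the red post (zoom (255,335)). Now I descend and grip.

```bash
python3 -m creep '[0.002,0,-0.04,0,0.06,0.002,0,-0.08,0,0.06,0.002,0,-0.083,0,0.06,0.002,0,-0.083,0,0.06,0.002,0,-0.083,0,0,0.002,0,-0.083,0,0,0.002,0,-0.083,0,0,0.002,0,-0.083,0,0,0.002,0,-0.083,0,0,0.002,0,-0.083,0,0]'
```

```text
clock: 4.33
eef_pos: [0.5536, -0.0971, 0.0621]
tool_rot: [0.985, 0.174, 0.004, -0.004]
ft_force: [-1.0, 13.3, 8.6]
grip_width: 0.0184
grasp_force: 58.3
```

```bash
python3 -m creep '[0.0115,0.0006,0.005,0.105,0,0.023,0.0024,0.005,0.209,0,0.034,0.0054,0.005,0.314,0,0.0447,0.0095,0.005,0.419,0,0.055,0.0147,0.005,0.524,0,0.0647,0.021,0.005,0.628,0,0.0736,0.0283,0.005,0.733,0,0.0817,0.0364,0.005,0.838,0,0.089,0.0453,0.005,0.942,0,0.0953,0.055,0.005,1.047,0]'
```

```text
clock: 5.17
eef_pos: [0.6444, -0.0479, 0.0624]
tool_rot: [0.766, 0.643, -0.003, -0.001]
ft_force: [-3.5, -3.9, -7.6]
grip_width: 0.0186
grasp_force: 62.0
```

```bash
python3 -m creep '[0.0052,0.0103,0,0.105,0,0.0093,0.021,0,0.209,0,0.011,0.0265,0,0.26,0,0.012,0.03,0,0.26,0,0.012,0.03,0,0.26,0,0.012,0.03,0,0.26,0]'
python3 - <<'E'
from ref import *
tool()
p=np.array(bot.get_obs()['eef_pos'])[:2];d=p-[.55,.0105];print(np.hypot(*d),np.degrees(np.arctan2(d[1],d[0])))
E
```

```text
clock: 5.67
eef_pos: [0.6574, -0.0204, 0.0624]
tool_rot: [0.678, 0.735, -0.004, 0.001]
ft_force: [0.5, -9.2, -10.2]
grip_width: 0.0183
grasp_force: 61.7
t 5.6667 tcp [ 0.6574 -0.0204  0.0624] y-axis deg 4.642053056776 q6 1.4621269136154573 w 0.018288822321379385 F [  0.513   -9.1984 -10.1728]
0.11178217819549882 -16.0319827670502
```

```bash
python3 -m creep '[0.001,0.004,0,0,0,0.001,0.004,0,0,0,0.001,0.004,0,0,0]'
python3 - <<'E'
from ref import *
c=cam('top');s=cam('scene','s4.png')
cv2.imwrite('pics/z4.png',np.vstack([cv2.resize(c['pixels'][90:250,230:430,::-1],(650,520),interpolation=cv2.INTER_CUBIC)]))
E
```

```text
clock: 5.92
eef_pos: [0.6574, -0.0204, 0.0624]
tool_rot: [0.679, 0.734, -0.007, 0.003]
ft_force: [-1.8, -18.1, -8.5]
grip_width: 0.0182
grasp_force: 61.9
```

View pics/z4.png

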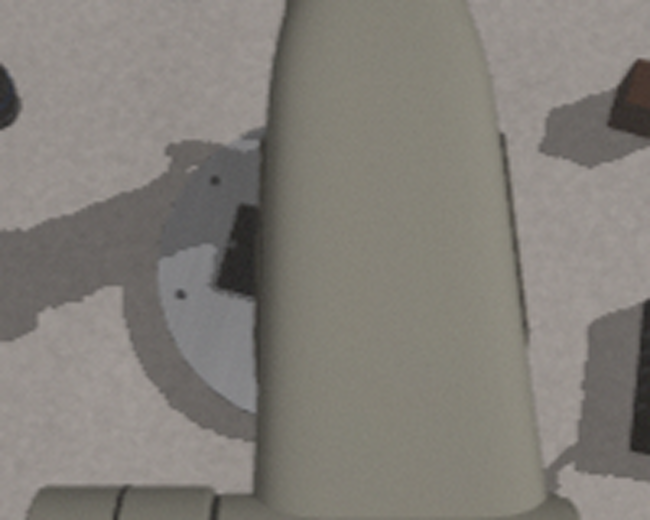

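Pushing further moved nothing and force rose to 18 N, so the stage is at its stop (the arm hides it in this picture). Ease the push, release and lift.

```bash
python3 -m creep '[-0.001,-0.005,0,0,0.0,-0.001,-0.005,0,0,0.06,-0.001,-0.005,0,0,0.06,-0.001,-0.005,0,0,0.06,-0.001,-0.005,0,0,0.06,-0.001,-0.005,0.04,0,0.06,-0.001,-0.005,0.08,0,0.06,-0.001,-0.005,0.12,0,0.06,-0.001,-0.005,0.15,0,0.06,-0.001,-0.005,0.15,0,0.06]';python3 -c "from ref import *;tool()"
```

```text
clock: 6.85
eef_pos: [0.6627, -0.0168, 0.2236]
tool_rot: [0.677, 0.736, 0.006, 0.006]
ft_force: [0.6, 0.2, 0.4]
grip_width: 0.0599
grasp_force: 0.0
t 6.85 tcp [ 0.6627 -0.0168  0.2236] y-axis deg 4.761809694752157 q6 1.4622827680249815 w 0.0598528210862516 F [0.5896 0.2047 0.4454]
```

```bash
python3 -m creep '[-0.167,0.328,0,1.45,0.06,-0.167,0.328,0,1.45,0.06,-0.167,0.328,0,1.45,0.06,-0.167,0.328,0,1.45,0.06,-0.167,0.328,0,1.45,0.06,-0.167,0.328,0,1.45,0.06,-0.167,0.328,0,1.45,0.06,-0.167,0.328,0,1.45,0.06,-0.167,0.328,0,1.45,0.06,-0.167,0.328,0,1.45,0.06]'
python3 - <<'E'
from ref import *
tool()
c=cam('top')
# stage check + precise placement
g=c['pixels'][90:250,190:430,::-1]
cv2.imwrite('pics/z5.png',cv2.resize(g,(780,520),interpolation=cv2.INTER_CUBIC))
for ce,st,p in blobs(c,170,8,120,60,roi=(280,100,420,240)):
    q=ray(c,ce,.092)[:2];d=q-[.55,.0105];print('red',st[4],q,np.hypot(*d),np.degrees(np.arctan2(d[1],d[0])))
m=(c['pixels'].max(2)<70).astype(np.uint8);r=np.zeros_like(m);r[135:215,285:360]=1;m*=r
n,l,st,ce=cv2.connectedComponentsWithStats(m);i=1+st[1:,4].argmax();print('phone',st[i],rect(c,np.argwhere(l==i)[:,::-1],.049))
E
```

```text
clock: 7.68
eef_pos: [0.488, 0.317, 0.2141]
tool_rot: [0.112, 0.994, 0.002, -0.0]
ft_force: [0.5, 0.4, -0.1]
grip_width: 0.0598
grasp_force: 0.0
t 7.6833 tcp [0.488  0.317  0.2141] y-axis deg 77.19157778274986 q6 0.7979767739283612 w 0.0598111801198479 F [ 0.4831  0.4227 -0.0744]
red 45 [ 0.6555 -0.0232] 0.11076472462945869 -17.740071317383975
phone [ 296  153   60   40 1460] (551.6060180664062, 11.496223449707031, 146.13641357421875, 71.82510375976562, 72.18429565429688)
```

View pics/z5.png

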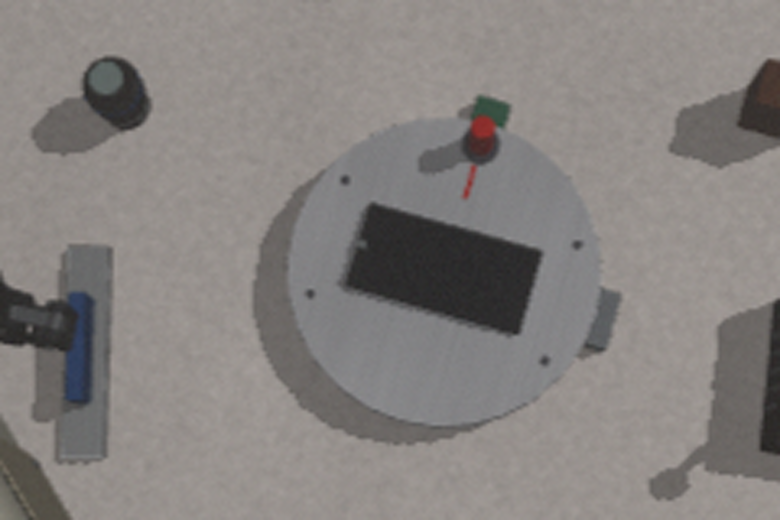

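The post is now in line with the green tab and the phone lies at about 72.2°, centred (0.551,0.011). The gripper is near the rib (78,345).

```bash
python3 -m creep '[0.008,-0.006,0,0.1,0.06,0.008,-0.006,0,0.19,0.06,0.008,-0.006,-0.04,0.19,0.06,0.008,-0.006,-0.08,0.19,0.06,0.008,-0.006,-0.114,0.19,0.06,0.008,-0.006,-0.114,0.19,0.06,0.008,-0.006,-0.114,0.19,0.06]';python3 - <<'E'
from ref import *
tool()
c=cam('top');s=cam('scene')
a=cv2.resize(c['pixels'][140:260,150:270,::-1],(400,400),interpolation=cv2.INTER_CUBIC)
b=cv2.resize(s['pixels'][110:230,360:480,::-1],(400,400),interpolation=cv2.INTER_CUBIC)
cv2.imwrite('pics/z6.png',np.hstack([a,b]))
E
```

```text
clock: 8.32
eef_pos: [0.4984, 0.3033, 0.0981]
tool_rot: [0.025, 1.0, -0.001, -0.002]
ft_force: [-0.7, 0.8, 1.1]
grip_width: 0.0601
grasp_force: 0.0
t 8.3167 tcp [0.4984 0.3033 0.0981] y-axis deg 87.08637407487598 q6 0.5975467101508396 w 0.06014128603055735 F [-0.6652  0.7563  1.134 ]
```

View pics/z6.png

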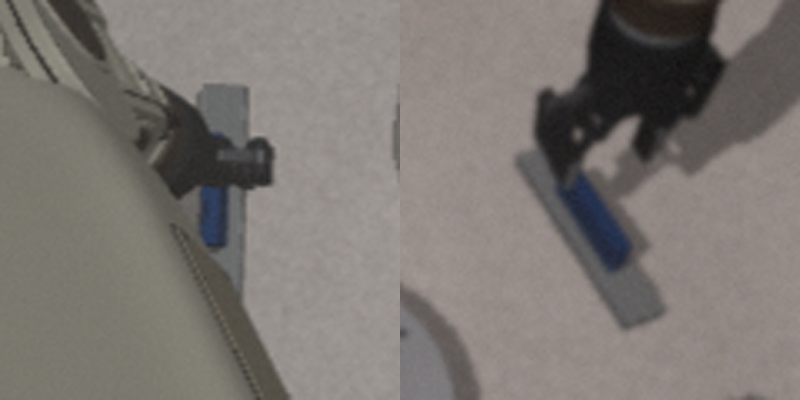

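The fingers straddle the rib, with the top view showing them 8 mm too far towards -y. I correct that, descend and grip.

```bash
python3 -m creep '[-0.003,0.008,-0.03,0.02,0.06,-0.003,0.008,-0.06,0.02,0.06,-0.003,0.008,-0.076,0.02,0.06,-0.003,0.008,-0.076,0.02,0.06,-0.003,0.008,-0.076,0.02,0.06]';python3 -m creep '[0,0,0,0,0,0,0,0,0,0,0,0,0,0,0,0,0,0,0,0,0,0,0,0,0,0,0,0,0,0]';python3 -c "from ref import *;tool()"
```

```text
clock: 8.83
eef_pos: [0.4979, 0.3132, 0.0253]
tool_rot: [0.015, 1.0, 0.001, 0.001]
ft_force: [-0.7, -0.1, 0.5]
grip_width: 0.06
grasp_force: 0.0
clock: 9.33
eef_pos: [0.4979, 0.3136, 0.0252]
tool_rot: [0.014, 1.0, 0.001, 0.002]
ft_force: [-0.7, 1.5, 6.7]
grip_width: 0.0128
grasp_force: 59.1
t 9.3333 tcp [0.4979 0.3136 0.0252] y-axis deg 88.3572154217669 q6 0.5904647198861511 w 0.01284883216745577 F [-0.7199  1.5136  6.7384]
```

```bash
python3 -m creep '[0,0,0.03,0,0,0,0,0.07,0,0,0,0,0.1,0,0,0,-0.02,0.1,0.11,0,-0.002,-0.05,0.1,0.22,0,-0.002,-0.08,0.1,0.33,0,-0.003,-0.11,0.1,0.44,0,-0.003,-0.14,0.1,0.55,0,-0.004,-0.17,0.1,0.66,0,-0.004,-0.2,0.1,0.77,0]'; python3 -m creep '[0,-0.025,0,0.11,0,0,-0.05,0,0.22,0,0,-0.075,0,0.33,0,0,-0.084,0,0.44,0,0,-0.084,0,0.52,0,0,-0.084,0,0.52,0,0,-0.084,0,0.52,0,0,-0.084,0,0.52,0]';python3 -c "from ref import *;tool()"
```

```text
clock: 10.17
eef_pos: [0.4913, 0.1107, 0.1226]
tool_rot: [-0.365, 0.931, -0.0, -0.001]
ft_force: [0.4, 0.7, -4.6]
grip_width: 0.0126
grasp_force: 59.6
clock: 10.83
eef_pos: [0.4922, 0.0286, 0.1229]
tool_rot: [-0.589, 0.808, 0.0, -0.0]
ft_force: [0.2, 0.7, -2.7]
grip_width: 0.0129
grasp_force: 59.6
t 10.8333 tcp [0.4922 0.0286 0.1229] y-axis deg 162.1878794000021 q6 -1.2017612915608482 w 0.012919354759557444 F [ 0.1894  0.7084 -2.6631]
```

```bash
python3 -m creep '[0,0,-0.03,0,0,0,0,-0.05,0,0,0,0,-0.055,0,0,0,0,-0.055,0,0,0,0,-0.055,0,0]';python3 -c "from ref import *;tool()"
```

```text
clock: 11.25
eef_pos: [0.493, 0.0288, 0.0688]
tool_rot: [-0.59, 0.808, -0.0, 0.0]
ft_force: [1.3, -0.5, -3.7]
grip_width: 0.0126
grasp_force: 59.6
t 11.25 tcp [0.493  0.0288 0.0688] y-axis deg 162.27287319218985 q6 -1.2029873452037283 w 0.012648243874181146 F [ 1.3195 -0.5378 -3.6844]
```

```bash
python3 -m creep '[0,0,-0.003,0,0,0,0,-0.004,0,0,0,0,-0.0045,0,0,0,0,-0.0045,0,0]'
```

```text
clock: 11.58
eef_pos: [0.4936, 0.0286, 0.0651]
tool_rot: [-0.59, 0.808, -0.001, 0.001]
ft_force: [-2.6, -0.2, 3.6]
grip_width: 0.0126
grasp_force: 60.5
```

Touching down. I release to a loose 30 mm opening and look.

```bash
python3 -m creep '[0,0,0,0,0.03,0,0,0,0,0.03,0,0,0,0,0.03,0,0,0,0,0.03]'
python3 - <<'E'
from ref import *
tool()
c=cam('top');s=cam('scene')
a=cv2.resize(c['pixels'][100:240,260:400,::-1],(400,400),interpolation=cv2.INTER_CUBIC)
b=cv2.resize(s['pixels'][160:300,250:390,::-1],(400,400),interpolation=cv2.INTER_CUBIC)
cv2.imwrite('pics/z7.png',np.hstack([a,b]))
E
```

```text
clock: 11.92
eef_pos: [0.4927, 0.0284, 0.0638]
tool_rot: [-0.59, 0.808, -0.0, 0.0]
ft_force: [-0.9, -0.0, -0.0]
grip_width: 0.0299
grasp_force: 0.0
t 11.9167 tcp [0.4927 0.0284 0.0638] y-axis deg 162.25465183428685 q6 -1.2035143161102482 w 0.029930472200217946 F [-0.8633 -0.0173 -0.0327]
```

View pics/z7.png

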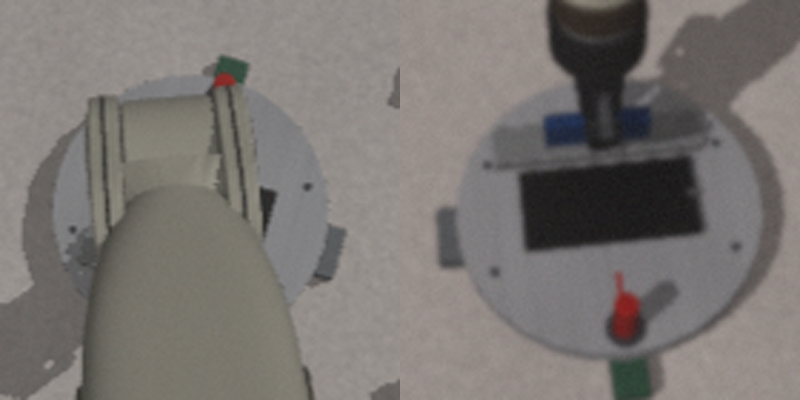

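A straight, roughly parallel gap of about 6 mm remains between the bar and the phone's long edge, and the post is still at the green tab. Now I push the released bar home with the back finger so that it aligns itself.

```bash
python3 -m creep '[0.0057,-0.0018,0,0,0.03,0.0076,-0.0024,0,0,0.03,0.009,-0.0029,0,0,0.03,0.0105,-0.0033,0,0,0.03,0.0119,-0.0038,0,0,0.03,0.0129,-0.0041,0,0,0.03,0.0138,-0.0044,0,0,0.03,0.0138,-0.0044,0,0,0.03]'; python3 -m creep '[0.001,-0.0003,0,0,0.03,0.002,-0.0006,0,0,0.03,0.002,-0.0006,0,0,0.03]'
```

```text
clock: 12.68
eef_pos: [0.5066, 0.0238, 0.0636]
tool_rot: [-0.59, 0.808, -0.0, -0.0]
ft_force: [-0.9, -0.5, -0.4]
grip_width: 0.0296
grasp_force: 0.6
clock: 12.93
eef_pos: [0.508, 0.0235, 0.0636]
tool_rot: [-0.59, 0.808, 0.0, -0.0]
ft_force: [-2.2, 0.9, 0.4]
grip_width: 0.0303
grasp_force: 1.5
```

```bash
python3 -m creep '[0.001,-0.0003,0,0,0.03,0.002,-0.0006,0,0,0.03,0.002,-0.0006,0,0,0.03]';python3 -m creep '[0.001,-0.0003,0,0,0.03,0.002,-0.0006,0,0,0.03,0.002,-0.0006,0,0,0.03]'
```

```text
clock: 13.18
eef_pos: [0.5081, 0.0234, 0.0636]
tool_rot: [-0.59, 0.808, 0.002, -0.001]
ft_force: [-7.0, 2.3, 4.8]
grip_width: 0.0304
grasp_force: 3.9
clock: 13.43
eef_pos: [0.5082, 0.0234, 0.0637]
tool_rot: [-0.59, 0.807, 0.003, -0.002]
ft_force: [-11.6, 4.5, 9.5]
grip_width: 0.0298
grasp_force: 6.3
```

The force rose without further motion, so the bar is seated against the phone. Back off to centre, open wider, lift and look.

```bash
python3 -m creep '[-0.006,0.0019,0,0,0.03,-0.012,0.0038,0,0,0.03,-0.012,0.0038,0,0,0.045,-0.012,0.0038,0,0,0.045,-0.012,0.0038,0.03,0,0.045,-0.012,0.0038,0.07,0,0.045,-0.012,0.0038,0.11,0,0.045,-0.012,0.0038,0.15,0,0.045,-0.012,0.0038,0.16,0,0.045]';python3 -m creep '[-0.03,-0.03,0,-0.12,0.02,-0.06,-0.06,0,-0.24,0.02,-0.09,-0.09,0,-0.36,0.0,-0.12,-0.12,0,-0.48,0,-0.14,-0.15,0,-0.6,0,-0.16,-0.18,0,-0.72,0,-0.16,-0.21,0,-0.84,0,-0.16,-0.24,0,-0.96,0,-0.16,-0.27,0,-1.08,0,-0.16,-0.3,0,-1.2,0]'
python3 - <<'E'
from ref import *
tool()
c=cam('top');s=cam('scene')
a=cv2.resize(c['pixels'][100:240,260:400,::-1],(400,400),interpolation=cv2.INTER_CUBIC)
b=cv2.resize(s['pixels'][160:300,250:390,::-1],(400,400),interpolation=cv2.INTER_CUBIC)
cv2.imwrite('pics/z8.png',np.hstack([a,b]))
for ce,st,p in blobs(c,170,8,120,60):
    q=ray(c,ce,.092)[:2];d=q-[.55,.0105];print('red',ce,st[4],q,np.degrees(np.arctan2(d[1],d[0])))
for ce,st,p in blobs(c,100,128,90,40,roi=(260,100,400,240)): print(' blue',ce,st[4],rect(c,p,.086))
for r in bot.place_of('top','straightedge')[:1]:print(ray(c,px(r),.04))
for r in bot.place_of('scene','straightedge')[:1]:print(ray(s,px(r),.04))
E
```

```text
clock: 14.18
eef_pos: [0.5046, 0.026, 0.2311]
tool_rot: [-0.59, 0.808, -0.004, 0.005]
ft_force: [1.2, -0.1, 0.8]
grip_width: 0.0452
grasp_force: 0.0
clock: 15.02
eef_pos: [0.3404, -0.2762, 0.2241]
tool_rot: [-0.027, 1.0, -0.001, 0.001]
ft_force: [1.5, 0.3, -0.5]
grip_width: -0.0002
grasp_force: 0.0
t 15.0167 tcp [ 0.3404 -0.2762  0.2241] y-axis deg 93.11897554733743 q6 -0.7359642144730387 w -0.00018436674984569272 F [ 1.5156  0.3044 -0.5354]
red [338.0682 129.0455] 44 [ 0.6557 -0.0233] -17.709093469691794
red [460.2472 216.4382] 89 [ 0.4205 -0.3219] -111.28989920980958
red [438.8118 304.5882] 85 [ 0.2065 -0.2542] -142.38713791222364
 blue [321.9187 189.6937] 160 (499.6126708984375, 23.886863708496094, 86.6498794555664, 12.757000923156738, 72.19715881347656)
[0.5029 0.0229 0.04  ]
[0.5005 0.0281 0.04  ]
```

View pics/z8.png

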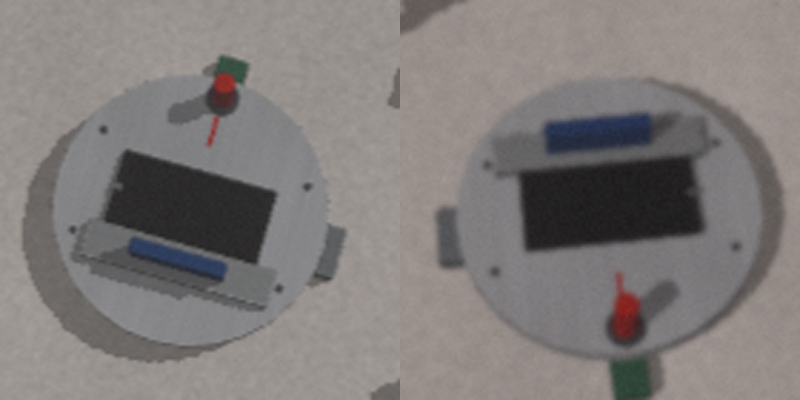

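The bar sits flush and centred (rib at 72.2°, equal to the phone) and the stage is still at its stop. Next is the toggle, with the fingers shut: go down behind the ball at (0.416,-0.3025,0.147).

```bash
python3 -m creep '[0.027,-0.027,0,-0.1,0,0.027,-0.027,-0.03,-0.15,0,0.027,-0.027,-0.06,-0.15,0,0.027,-0.027,-0.087,-0.15,0,0.027,-0.027,-0.087,-0.15,0,0.027,-0.027,-0.087,-0.15,0]';python3 -m creep '[0.02,-0.002,0,0,0,0.035,-0.0035,0,0,0,0.05,-0.005,0,0,0,0.065,-0.0065,0,0,0,0.08,-0.008,0,0,0,0.095,-0.0095,0,0,0,0.1,-0.01,0,0,0,0.1,-0.01,0,0,0]'
python3 - <<'E'
from ref import *
tool()
c=cam('top');s=cam('scene')
for ce,st,p in blobs(c,170,8,120,60,roi=(400,150,500,250)):print('red',ce,st[4],ray(c,ce,.147)[:2])
for ce,st,p in blobs(s,170,8,120,60,roi=(120,180,230,290)):print('red s',ce,st[4],ray(s,ce,.147)[:2])
E
```

```text
clock: 15.72
eef_pos: [0.3666, -0.2991, 0.136]
tool_rot: [0.043, 0.999, 0.001, -0.002]
ft_force: [-0.0, -0.4, 0.4]
grip_width: -0.0003
grasp_force: 0.0
clock: 16.38
eef_pos: [0.4678, -0.3109, 0.1389]
tool_rot: [0.044, 0.999, -0.001, -0.0]
ft_force: [-2.4, 1.4, 2.1]
grip_width: 0.0003
grasp_force: 1.4
t 16.3833 tcp [ 0.4678 -0.3109  0.1389] y-axis deg 85.00213940435744 q6 -0.49849732315045914 w 0.00027613514915296157 F [-2.4129  1.3526  2.1026]
red s [169.464 241.408] 125 [ 0.4917 -0.314 ]
```

```bash
python3 -m creep '[0.003,0,0,0,0,0.006,-0.0006,0,0,0,0.006,-0.0006,0,0,0]';python3 -m creep '[-0.03,0,0,0,0,-0.06,0,0,0,0,-0.1,0,0.02,0,0,-0.1,0,0.06,0,0,-0.1,0,0.09,0,0,-0.1,-0.04,0.09,0,0,-0.1,-0.08,0.09,0,0,-0.1,-0.08,0.09,0,0]'
python3 - <<'E'
from ref import *
tool()
c=cam('top');s=cam('scene')
for ce,st,p in blobs(c,170,8,120,60,roi=(300,100,500,250)):print('red',ce,st[4],ray(c,ce,.147)[:2],ray(c,ce,.092)[:2])
for ce,st,p in blobs(s,170,8,120,60,roi=(120,180,230,290)):print('red s',ce,st[4],ray(s,ce,.147)[:2])
for ce,st,p in blobs(c,100,128,90,40,roi=(260,100,400,240)): print(' blue',ce,st[4],rect(c,p,.086))
E
```

```text
clock: 16.73
eef_pos: [0.4683, -0.3108, 0.138]
tool_rot: [0.045, 0.999, 0.0, -0.005]
ft_force: [-15.8, 2.5, 11.6]
grip_width: 0.0001
grasp_force: 8.0
clock: 17.4
eef_pos: [0.3742, -0.3977, 0.2281]
tool_rot: [0.046, 0.999, -0.003, 0.002]
ft_force: [0.8, 0.1, -0.2]
grip_width: -0.0001
grasp_force: 0.0
t 17.4 tcp [ 0.3742 -0.3977  0.2281] y-axis deg 84.6731594093764 q6 -0.7219871423989123 w -5.9313362112863125e-05 F [ 0.8341  0.0783 -0.1651]
red [338.0682 129.0455] 44 [ 0.6393 -0.0207] [ 0.6557 -0.0233]
red [463.2466 185.0274] 73 [ 0.4916 -0.3163] [ 0.4999 -0.3352]
red s [169.2174 241.3913] 115 [ 0.4915 -0.3145]
 blue [321.8232 189.6402] 164 (499.6771240234375, 23.482845306396484, 85.9205093383789, 12.399530410766602, 72.2270736694336)
```

The toggle stopped hard (16 N) with the ball moved about 76 mm. The straightedge and stage are unchanged.

```bash
python3 -c "from workcell import bot;print(bot.job_done())"
```

```text
the job is handed in; nothing more can be done
None
```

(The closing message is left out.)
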